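Roll a round leg blank into the drilling cradle and butt it against the stop

ROBOT

A 7-joint arm with a two-finger parallel gripper is mounted at the origin on the work surface. World frame = base frame: x ahead of the robot, y to its left, z up, the work surface at z = 0. Lengths are in m, angles in rad, forces in N, time in s.
With the tool pointing down it reaches from about 0.425 to 0.95 m from the base axis. Payload 16.7 kg.
Tool frame: the origin (TCP) lies at the centre of the arm's flange, where the gripper is bolted on; the fingertips stand 199 mm ahead of it and the grasp point (between the pads) lies 180 mm ahead of it; z points along the fingers, y is the direction in which the jaws open and shut (so a half turn about z gives the same grasp; the last joint's range is limited). The gripper opens to 94 mm and grips with 3 to 60 N. Pads are 16 mm wide; open, the fingers measure 119 mm over their backs; the gripper's body (75 mm by 177 mm) begins 78 mm behind the grasp point.
Start: joints at [-1.381, 0.426, 0.074, 1.606, -0.034, 1.111, -0.067], TCP at [0.225, 0.636, 0.405] pointing down, gripper open.
Joint ranges: [-2.85, 2.85], [-0.5, 2.14], [-1.23, 1.37], [0.21, 2.46], [-1.02, 4.16], [0.16, 2.05], [-2.73, 2.73]. Speed limits (rad/s): [1.89, 1.89, 2.39, 2.39, 3.01, 3.01, 3.01].

INTERFACE

Orientations are given as a unit quaternion [x, y, z, w].
In Python, from rig import * gives the robot as it stands.
- The arm moves only by the tool apply_moves, never from a script. Its argument "motion" is one flat list of numbers, 7 for each row, row after row: the shift along the tool's x, y, z in cm, then the turn, a rotation vector about the tool's x, y, z in rad, then the finger opening in cm, from 0 to 9.4. In form: [dx, dy, dz, wx, wy, wz, fingers, dx, dy, dz, wx, wy, wz, fingers, ...]. A call has 1 to 10 rows; each row is the pose to reach, as a shift and turn from the pose commanded when the call began, along the tool's axes at that moment; what a row does not reach only later rows make up. A row lasts 1/10 s, in which the tool goes at most 50 mm and 8.59 degrees, less where a joint would pass 70% of its speed; a pose out of reach is approached as far as the arm can. A call with a gripper value outside its range is refused whole. The fingers move at their own pace and stop on an object; "force" is the grip in N (left out, the last holds). Time passes only in rows, so rows that repeat a pose let the fingers close. It gives the time, the measured TCP pose, the force and the opening at its end, in the units of the state.
- get_obs(): the state, without advancing time (a new reading comes with each control period).
- grab_frame(name): name is "scene" or "side" or "wrist"; returns (picture, depth): 420x560x3 uint8, red, green, blue; 420x560 float32, m along the optical axis (not along the pixel's ray), 0 where there is no reading.
- camera_model(name): a dict with "K" (3x3 intrinsics, pixels), "k1" (the pictures are not rectified: a ray, as slopes to the right and down, at radius r is drawn at 1 + k1 r^2 times it, then the intrinsics apply), "view" (4x4, takes a point from world to camera coordinates); the wrist camera has in their place "tool_from_camera" (4x4, takes a point from camera to tool coordinates, whose origin is the TCP and whose axes are the flange's). Camera axes: x right, y up, looking along -z (the intrinsics and any distortion apply to the point x, -y, -z); pixel columns grow to the right and rows downward; lengths in m; the calibration is good to about 2 mm. A picture is of the moment at which its call begins: read the wrist's pose just before it. camera_model takes no time and is no camera call.
- job_done(): hands the job in, once; it reports no verdict.
Trained networks look in the newest picture that a camera, given by its name, has taken for a name from the list of things; names that differ only in an ending like _2 or _b are one class to them, and where a whole thing is asked for, a point or a joint stands for the part that bears it (a point fixed in the world has none). Each returns a list of dicts, best first, with "score" (0 to 1); they miss things now and then, are a little off and sometimes report something else, mostly with a low value. They report only what shows in the picture. A call takes as long as a camera call. They do not tell look-alikes from the thing itself.
- recognise(camera, target): "bbox" ([left, top, width, height] in pixels, round what is visible of it).
- cut_out(camera, target): "pixels" (420x560 bool, what is visible of it) and "bbox" ([left, top, width, height] in pixels, round what is visible of it).
The state is a dict: "time_s": time; "joint_pos": joint angles; "joint_velocities": joint speeds; "joint_efforts": joint torques, N m; "tcp_pos": TCP position; "eef_rot": TCP orientation; "contact_force": force on the tool from outside, world axes, zero at the start; "ft_torque": the same for the moment, N m; "finger_gap": finger opening in m.
Only numpy, scipy, OpenCV 4.12 (cv2) and the standard library are available. Lean on these libraries where they do the work, as an engineer would, in place of code of your own. Each camera call takes 0.05 s, during which the arm holds its last target.

TASK

Roll the round wooden leg blank across the bench and up the plywood ramp with your fingertips, pushing it by its side, until it lies down in the V of the green cradle; then push its free end with a fingertip to slide it along the V until its other end comes gently against the red stop. Do not lift or carry the blank, leave the drill, glue bottle and offcut where they are, and finish with the blank at rest and the hand clear of it.

Things in the scene. Friction and masses are not known exactly. Their poses are not given: they have to be found in the camera images.
- cradle: Green fixed drilling cradle with a V groove along its x axis. Origin: on the bench (z = 0) under the V's bottom line. The V runs from x = -120 mm (open end) to +80 mm (stop). Flanks at 40 degrees, bottom line 2 mm high; entry ramp on the +y side; far flank 32 mm high at y = -36, level rail behind it to y = -58. The blank lying in the V has its axis at y = 0, z = 28 mm.
- ramp_lip (a point): Middle of the ramp's top edge (cradle x = -20, y = +17, 16 mm high). The plywood ramp, as long as the V, rises evenly from the bench at cradle y = +102 mm to this lip; from here the near flank of the V goes down to its bottom at y = 0.
- stop_face (a point): Face of the red stop plate at the +x end of the V, at the height of the blank's axis (cradle x = +80, y = 0, z = 28 mm). The plate is 12 mm thick and 46 mm high, from cradle y = -58 to +16. With the blank against it, the blank's centre is at cradle x = -20 mm and its free end is level with the open end of the V.
- bar: Round leg blank: pale wooden cylinder 40 mm in diameter, 200 mm long, about 0.2 kg, a thin dark ring 30 mm from each end. Starts on the bench on the ramp side, within 9 degrees of parallel to the V, 20 to 45 mm short of the stop. Origin: its centre, on the axis (20 mm high at the start); x runs along the blank (rolling turns it about x). Rolls easily.
- drill: Blue and black cordless drill standing on its battery foot, 75 x 105 mm, 205 mm high, on the far (-y) side of the cradle; leave alone. Origin: centre of its underside.
- glue: Glue bottle, 56 mm in diameter, 170 mm high, standing beyond the stop end; leave alone. Origin: centre of its underside.
- offcut: Pale wooden offcut 60 x 120 x 45 mm lying flat on the left part of the bench; leave alone. Origin: centre of its underside.
There are look-alikes about, which are no part of the job. What is shaped like the bar but blue or turquoise is not meant.

How it is judged:
By the outcome, as a careful person would: the job done as asked, in the order asked, and still so for the second after the job is handed in, with the robot touching nothing.
It also fails if it takes over 61 s, if anything falls off the work surface, if the arm or the gripper's body presses on something with over 40 N, if the wrist force passes 120 N, or if a joint passes its speed limit or range.

## Working session

There is one attempt and no reset: what is moved stays moved. The work goes in short steps, Python scripts to look and compute and a tool call to move; the robot and the scene stay as the last step left them, time stands still between calls to the robot, and variables do not carry over. Pictures are saved under pics/ and viewed, and the job is handed in when it is done.

Besides the shell and the picture viewer there is one more tool, called after "Request:" as name(argument=value, ...) on one line, values as JSON. apply_moves: Moves the arm, as the interface text tells. Its arguments: {"type":"object","properties":{"motion":{"type":"array","items":{"type":"number"}},"force":{"type":"number"}},"required":["motion"]}

```bash
mkdir -p pics; ls; cat > h.py <<'E'
from rig import *
import numpy as np, cv2
from scipy.spatial.transform import Rotation as R
def snap(n,f=None):
    o=get_obs(); p,d=grab_frame(n)
    if f: cv2.imwrite('pics/'+f,cv2.cvtColor(p,cv2.COLOR_RGB2BGR))
    return o,p,d
def cloud(n,o,d):
    m=camera_model(n); K=np.array(m["K"]);k1=m["k1"]
    h,w=d.shape; v,u=np.mgrid[:h,:w].astype(float)
    xd=(u-K[0,2])/K[0,0]; yd=(v-K[1,2])/K[1,1]
    x,y=xd.copy(),yd.copy()
    for _ in range(15):
        s=1+k1*(x*x+y*y); x=xd/s; y=yd/s
    P=np.stack([x*d,-y*d,-d,np.ones_like(d)],-1)
    if n=="wrist":
        T=np.eye(4);T[:3,:3]=R.from_quat(o["eef_rot"]).as_matrix();T[:3,3]=o["tcp_pos"]
        M=T@np.array(m["tool_from_camera"])
    else: M=np.linalg.inv(np.array(m["view"]))
    W=P@M.T
    W=W[...,:3]; W[d<=0]=np.nan
    return W
E
python3 - <<'E'
from h import *
o,p,d=snap("scene","s0.png"); np.savez('s0.npz',p=p,d=d)
for t in ["bar","cradle","drill","glue","offcut"]:
    print(t,[(r["bbox"],round(r["score"],2)) for r in recognise("scene",t)])
o,p,d=snap("side","d0.png"); np.savez('d0.npz',p=p,d=d)
print(get_obs())
E
```

```text
pics
bar [([411.1, 132.9, 49.0, 56.3], 0.95), ([162.4, 137.8, 69.7, 20.4], 0.93), ([328.1, 254.8, 40.8, 82.5], 0.91), ([286.2, 197.9, 27.7, 69.1], 0.87), ([328.0, 167.1, 65.6, 54.9], 0.72)]
cradle [([183.6, 187.3, 86.3, 78.6], 0.65)]
drill [([90.3, 154.5, 75.3, 94.3], 0.65)]
glue [([211.2, 236.7, 26.1, 59.8], 0.58)]
offcut [([409.7, 237.4, 56.6, 37.4], 0.74)]
{'time_s': 0.35, 'joint_pos': array([-1.38046622,  0.42623067,  0.07392754,  1.60614041, -0.03413431,
        1.11080053, -0.06709472]), 'joint_velocities': array([ 7.27723402e-04, -1.45350009e-03, -5.63144985e-04, -9.72957337e-04,
       -1.93227213e-03, -4.77235288e-05, -1.12003096e-03]), 'joint_efforts': array([-1.45855134e-03, -9.34586620e+01,  3.65861960e+00, -4.53957331e+01,
       -4.90787183e-02,  1.59276329e-02,  9.57165048e-05]), 'tcp_pos': array([0.22501012, 0.63632307, 0.40451835]), 'eef_rot': array([ 1.69146497e-01,  9.85590907e-01, -1.56615535e-04, -3.55475380e-05]), 'contact_force': array([ 0.20169753, -0.24465542, -0.199081  ]), 'ft_torque': array([ 0.02579037,  0.01317471, -0.01642907]), 'finger_gap': 0.09415813638943997}
```

View pics/s0.png

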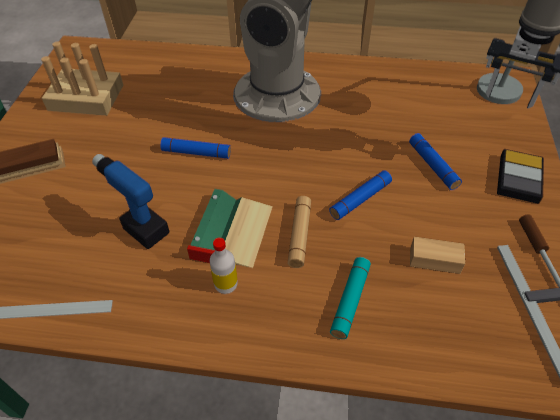

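View pics/d0.png

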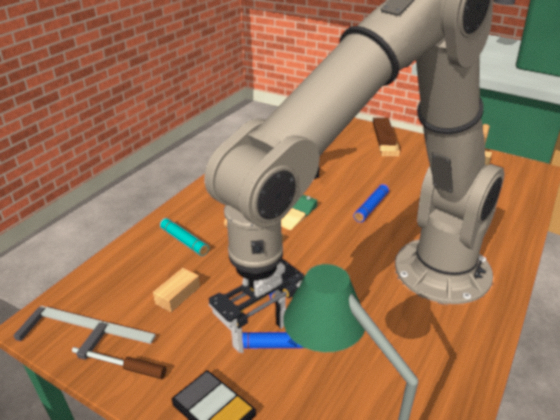

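The scene picture shows the pale blank at about (300,231). The cradle is at (230,228) with its red stop at (203,254) and its ramp on the blank's side. The blue and turquoise cylinders are look-alikes. Next I'll measure the cradle and blank.

```bash
python3 - <<'E'
from h import *
z=np.load('s0.npz');p,d=z['p'],z['d']
W=cloud("scene",None,d)
h=cv2.cvtColor(p,cv2.COLOR_RGB2HSV)
# bar: box region with z>6mm
def st(n,m):
    P=W[m&np.isfinite(W[...,2])]; print(n,len(P),P.min(0).round(3),P.max(0).round(3),np.median(P,0).round(3))
    return P
m=np.zeros(d.shape,bool); m[190:275,280:320]=1
P=st('bar',m&(W[...,2]>0.012)); P=P[(P[:,2]<.06)]
c=P.mean(0);u,s,vt=np.linalg.svd(P[:,:2]-c[:2]);a=vt[0];a*=np.sign(a[0]);t=(P[:,:2]-c[:2])@a
top=P[P[:,2]>.034]; tt=(top[:,:2]-c[:2])@a; n=(top[:,:2]-c[:2])@[-a[1],a[0]]
print('bar axis',np.degrees(np.arctan2(a[1],a[0])),t.min(),t.max(),'top z',np.percentile(P[:,2],99), c,np.median(n))
mid=(np.percentile(t,.5)+np.percentile(t,99.5))/2
print('centre',c[:2]+a*mid+np.median(n)*np.array([-a[1],a[0]]))
m=np.zeros(d.shape,bool); m[185:268,180:275]=1
red=m&((h[...,0]<6)|(h[...,0]>174))&(h[...,1]>170)&(W[...,2]>0.003);red[:,:188]=0
R_=st('red',red&(np.mgrid[:420,:560][1]<216))
green=m&(h[...,0]>50)&(h[...,0]<95)&(h[...,1]>80); G=st('green',green)
for i in range(190,262,8):
    print(i,[tuple((W[i,j]*1000).round(0).astype(int)) for j in range(186,276,8) if np.isfinite(W[i,j,0])])
big=cv2.resize(p[180:300,150:330],None,fx=4.4,fy=4.4,interpolation=cv2.INTER_CUBIC);cv2.imwrite('pics/z0.png',big[:590,:,::-1])
E
```

```text
bar 1085 [0.47  0.117 0.012] [0.675 0.157 0.045] [0.59  0.138 0.036]
bar axis 0.2287250899438667 -0.11570298255074378 0.08979102420098062 top z 0.04312565880737575 [0.58535312 0.13770151 0.03492957] -0.0004952475698493916
centre [0.57399265 0.13716091]
red 315 [ 0.668 -0.125  0.003] [ 0.751 -0.027  0.173] [ 0.683 -0.092  0.037]
green 1488 [ 0.472 -0.122 -0.003] [ 0.663 -0.034  0.037] [ 0.565 -0.081  0.022]
190 [(np.int64(459), np.int64(-189), np.int64(0)), (np.int64(457), np.int64(-167), np.int64(1)), (np.int64(454), np.int64(-145), np.int64(1)), (np.int64(453), np.int64(-123), np.int64(2)), (np.int64(476), np.int64(-92), np.int64(32)), (np.int64(444), np.int64(-80), np.int64(-1)), (np.int64(447), np.int64(-56), np.int64(6)), (np.int64(438), np.int64(-36), np.int64(-2)), (np.int64(441), np.int64(-13), np.int64(4)), (np.int64(432), np.int64(7), np.int64(-2)), (np.int64(433), np.int64(30), np.int64(2)), (np.int64(430), np.int64(52), np.int64(2))]
198 [(np.int64(486), np.int64(-183), np.int64(-2)), (np.int64(485), np.int64(-160), np.int64(0)), (np.int64(480), np.int64(-140), np.int64(-3
[... 3558 characters left out ...]
(19), np.int64(6)), (np.int64(621), np.int64(38), np.int64(1)), (np.int64(619), np.int64(58), np.int64(2)), (np.int64(616), np.int64(78), np.int64(0))]
254 [(np.int64(666), np.int64(-137), np.int64(-3)), (np.int64(681), np.int64(-109), np.int64(25)), (np.int64(682), np.int64(-88), np.int64(30)), (np.int64(685), np.int64(-67), np.int64(37)), (np.int64(749), np.int64(-24), np.int64(138)), (np.int64(739), np.int64(-9), np.int64(127)), (np.int64(658), np.int64(-16), np.int64(9)), (np.int64(653), np.int64(3), np.int64(5)), (np.int64(651), np.int64(23), np.int64(5)), (np.int64(643), np.int64(41), np.int64(-3)), (np.int64(643), np.int64(62), np.int64(2)), (np.int64(640), np.int64(81), np.int64(0))]
```

View pics/z0.png

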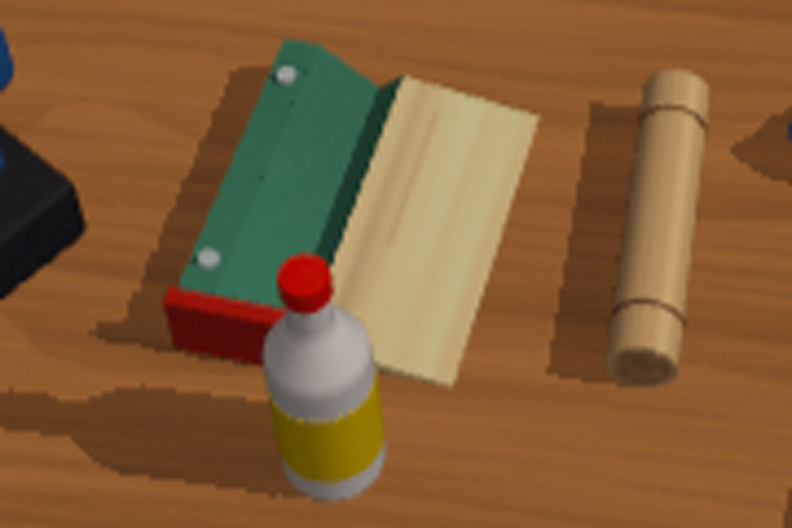

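```bash
cat >> h.py <<'E'
from scipy.optimize import least_squares, minimize
def proj(n,P):
    m=camera_model(n);K=np.array(m["K"]);k1=m["k1"];P=np.asarray(P,float)
    c=P@np.array(m["view"])[:3,:3].T+np.array(m["view"])[:3,3]
    x=c[:,0]/-c[:,2];y=-c[:,1]/-c[:,2];s=1+k1*(x*x+y*y)
    return np.stack([K[0,0]*x*s+K[0,2],K[1,1]*y*s+K[1,2]],1)
def c2w(q,P):
    P=np.asarray(P,float)/1000;c,s=np.cos(q[2]),np.sin(q[2])
    return np.stack([q[0]+c*P[:,0]-s*P[:,1],q[1]+s*P[:,0]+c*P[:,1],P[:,2]],1)
def barmask(n,x,y,th,z=.02,tilt=0,S=8,shape=(420,560),box=(130,150,250,200)):
    a=np.linspace(0,2*np.pi,40);ring=[]
    for e in (-100,100):
        ring+= [[e,20*np.cos(k),20*np.sin(k)] for k in a]
    W=c2w((x,y,th),np.array(ring)); W[:,2]+=z
    uv=proj(n,W); h=cv2.convexHull(uv.astype(np.float32))[:,0]
    x0,y0,w,hh=box
    M=np.zeros((hh*S,w*S),np.uint8);cv2.fillPoly(M,[np.round((h+.5-[x0,y0])*S).astype(int)],255)
    return cv2.resize(M,(w,hh),interpolation=cv2.INTER_AREA)/255.
def fitbar(n,pix,x0,z=.02,box=(130,150,250,200)):
    T=pix[box[1]:box[1]+box[3],box[0]:box[0]+box[2]].astype(float)
    f=lambda v:np.abs(barmask(n,v[0]/100,v[1]/100,v[2]/20,z,box=box)-T).sum()
    i=np.array([x0[0]*100,x0[1]*100,x0[2]*20]);sx=np.vstack([i]+[i+d*1. for d in np.eye(3)])
    r=minimize(f,i,method='Nelder-Mead',options=dict(initial_simplex=sx,xatol=.002,fatol=.05))
    return r.x[0]/100,r.x[1]/100,r.x[2]/20,r.fun,T.sum()
E
python3 - <<'E'
from h import *
z=np.load('s0.npz');p,d=z['p'],z['d'];W=cloud("scene",None,d)
C=np.array([[-120,102,0],[80,102,0],[-120,17,16],[80,-58,46],[-120,-58,32],[-120,-36,32]])
zp=np.array([[540,118],[453,383],[403,77],[167,290],[284,40],[320,46]])
uv=zp/4.4+[150,180]-.5+.5/4.4
r=least_squares(lambda q:(proj("scene",c2w(q,C))-uv).ravel(),[.6,-.05,-.2],loss='soft_l1')
print(r.x,np.degrees(r.x[2]));print(r.fun.reshape(-1,2).round(2))
# height field check
q=r.x
def hf(x,y):
    return np.interp(y,[-58,-36,0,17,102],[32,32,2,16,0])
m=np.zeros(d.shape,bool);m[190:262,190:272]=1
P=W[m&np.isfinite(W[...,0])]*1000
def res(q):
    c,s=np.cos(q[2]),np.sin(q[2]);dx=P[:,0]-q[0]*1000;dy=P[:,1]-q[1]*1000
    x=c*dx+s*dy;y=-s*dx+c*dy;k=(x>-110)&(x<70)&(y>-50)&(y<95)
    return np.where(k,P[:,2]-hf(x,y)-q[3],0)
r2=least_squares(res,[*q,0],loss='soft_l1',x_scale=[.01,.01,.1,1],diff_step=1e-3)
print('hf',r2.x,np.degrees(r2.x[2]),np.abs(r2.fun).mean())
snap("scene"); 
for k in cut_out("scene","bar"):
    b=k["bbox"]
    if 275<b[0]<300:
        np.save('barpix.npy',k["pixels"]); v=fitbar("scene",k["pixels"],(.574,.137,0)); print(b,v,np.degrees(v[2]))
E
```

```text
[ 0.5968924  -0.05830021 -0.09850657] -5.644010559326651
[[-0.11  0.02]
 [ 0.18  1.24]
 [ 0.12  0.06]
 [ 0.33 -0.73]
 [-0.14 -0.17]
 [-0.47 -0.17]]
hf [ 0.60300944 -0.0598197  -0.09908668  0.00554921] -5.677248725573106 0.94111255531576
[287.4, 196.6, 25.2, 71.5] (np.float64(0.5710230122954085), np.float64(0.13719805044004701), np.float64(0.010311807514952767), np.float64(58.34117647058824), np.float64(1149.0)) 0.5908230497580791
```

Cradle: origin (0.597, -0.0585), yaw -5.65°. The corner fit and the height-field fit agree. Blank: (0.571, 0.137), yaw about 0.4°. That puts it at cradle x ≈ -45 mm, 25 mm short of the stop, which matches the brief. Next I'll move the open fingers behind the blank, with the jaws along it.

```bash
cat >> h.py <<'E'
CR=(.597,-.0585,np.radians(-5.65))
def goal(yawdeg):  # tool y axis at yaw (world), z down
    a=np.radians(yawdeg);y=np.array([np.cos(a),np.sin(a),0]);z=np.array([0,0,-1.]);x=np.cross(y,z)
    return R.from_matrix(np.stack([x,y,z],1))
def rows(start,targets):
    p0,R0=np.array(start[0]),start[1]
    for p,yaw in targets:
        s=R0.inv().apply(np.array(p)-p0)*100; w=(R0.inv()*goal(yaw)).as_rotvec()
        print(np.r_[s,w].round(3).tolist())
def cur():
    o=get_obs(); return o["tcp_pos"],R.from_quat(o["eef_rot"])
E
python3 - <<'E'
from h import *
rows(cur(),[((.571,.215,.405),.4),((.571,.205,.30),.4),((.571,.195,.211),.4)])
z=np.load('s0.npz');d=z['d'];W=cloud("scene",None,d)
m=np.zeros(d.shape,bool);m[240:292,212:237]=1
P=W[m&(W[...,2]>.03)];print('glue',np.median(P,0),P.min(0),P.max(0))
print(camera_model("wrist")["tool_from_camera"])
E
```

```text
[-46.667, -28.191, -0.035, -0.0, 0.0, 1.224]
[-47.001, -29.132, 10.465, -0.0, 0.0, 1.224]
[-47.334, -30.074, 19.365, -0.0, 0.0, 1.224]
glue [ 0.75445368 -0.01526891  0.10659823] [ 0.6757812  -0.06318447  0.03013935] [0.76980493 0.00713972 0.17361634]
[[-4.19390656e-04  9.68769231e-01  2.47963711e-01  7.17470593e-02]
 [ 9.99999902e-01  3.70651332e-04  2.43241276e-04  1.66868732e-04]
 [ 1.43736584e-04  2.47963788e-01 -9.68769291e-01  2.01089337e-02]
 [ 0.00000000e+00  0.00000000e+00  0.00000000e+00  1.00000000e+00]]
```

Request:
apply_moves(motion=[-46.67, -28.19, 0, 0, 0, 1.224, 9.4, -46.67, -28.19, 0, 0, 0, 1.224, 9.4, -46.67, -28.19, 0, 0, 0, 1.224, 9.4, -46.67, -28.19, 0, 0, 0, 1.224, 9.4, -46.67, -28.19, 0, 0, 0, 1.224, 9.4, -46.67, -28.19, 0, 0, 0, 1.224, 9.4, -46.67, -28.19, 0, 0, 0, 1.224, 9.4, -46.67, -28.19, 0, 0, 0, 1.224, 9.4, -46.67, -28.19, 0, 0, 0, 1.224, 9.4, -46.67, -28.19, 0, 0, 0, 1.224, 9.4])

```text
time_s: 1.45
tcp_pos: [0.5432, 0.2484, 0.405]
eef_rot: [0.705, 0.709, 0.0, -0.0]
contact_force: [0.6, 0.3, 0.1]
finger_gap: 0.0942
```

```bash
python3 - <<'E'
from h import *
o=get_obs();print(o["time_s"],o["tcp_pos"],o["joint_velocities"].round(2))
rows(cur(),[((.571,.215,.405),.4),((.571,.195,.211),.4)])
E
```

```text
1.45 [0.54320425 0.24838443 0.40498138] [ 0.76  0.22  0.17 -0.24 -0.16  0.07  1.  ]
[-3.355, 2.759, -0.002, 0.0, -0.0, -0.001]
[-5.363, 2.739, 19.397, 0.0, -0.0, -0.001]
```

Request:
apply_moves(motion=[0, 0, 0, 0, 0, 0, 9.4, 0, 0, 0, 0, 0, 0, 9.4])

```text
time_s: 1.65
tcp_pos: [0.543, 0.2488, 0.4047]
eef_rot: [0.706, 0.709, -0.0, 0.0]
contact_force: [-0.9, 0.1, 0.3]
finger_gap: 0.094
```

```bash
python3 - <<'E'
from h import *
o,p,d=snap("wrist","w1.png");print(o["time_s"],o["tcp_pos"])
rows(cur(),[((.571,.215,.405),.4),((.571,.195,.211),.4)])
W=cloud("wrist",o,d); np.savez('w1.npz',p=p,d=d,pos=o["tcp_pos"],rot=o["eef_rot"])
P=W[np.isfinite(W[...,0])&(W[...,2]>.012)&(W[...,2]<.06)&(W[...,1]>.06)&(W[...,1]<.2)&(W[...,0]>.45)&(W[...,0]<.7)]
print(len(P),P.min(0),P.max(0),np.median(P,0))
E
```

```text
1.65 [0.54295156 0.24879329 0.40466767]
[-3.526, 2.851, -0.043, -0.0, -0.0, -0.0]
[-5.529, 2.843, 19.357, -0.0, -0.0, -0.0]
4633 [0.47148975 0.1181781  0.0147639 ] [0.65970247 0.15729093 0.04249015] [0.55867899 0.14467488 0.03668721]
```

View pics/w1.png

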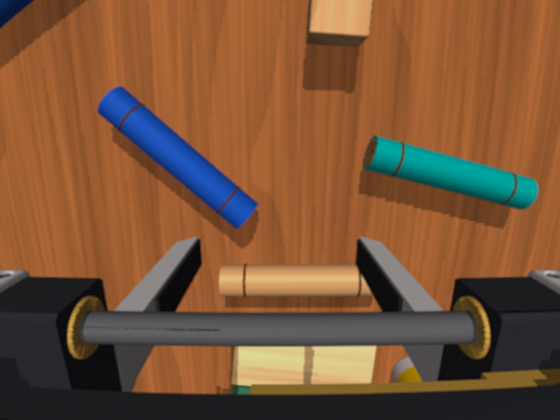

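The wrist view confirms the blank at rows 264–297, with y ≈ 0.118–0.157. The end of a blue look-alike at (250,215) lies near the left finger, so I'll come down closer to the blank.

Request:
apply_moves(motion=[-7.1, 3.2, 0, 0, 0, 0, 9.4, -7.1, 3.2, 0, 0, 0, 0, 9.4, -7.1, 3.2, 0, 0, 0, 0, 9.4, -7.1, 3.2, 5, 0, 0, 0, 9.4, -7.1, 3.2, 10, 0, 0, 0, 9.4, -7.1, 3.2, 13, 0, 0, 0, 9.4, -7.1, 3.2, 15, 0, 0, 0, 9.4, -7.1, 3.2, 15, 0, 0, 0, 9.4])

```text
time_s: 2.5
tcp_pos: [0.5732, 0.181, 0.252]
eef_rot: [0.704, 0.71, -0.002, -0.001]
contact_force: [-1.1, -0.5, 0.9]
finger_gap: 0.094
```

```bash
python3 - <<'E'
from h import *
o,p,d=snap("wrist","w2.png");print(o["time_s"],o["tcp_pos"],o["contact_force"])
W=cloud("wrist",o,d)
ok=np.isfinite(W[...,0])
P=W[ok&(W[...,2]>.012)&(W[...,2]<.05)&(W[...,1]>.1)&(W[...,1]<.165)&(W[...,0]>.45)&(W[...,0]<.7)]
print(len(P),P.min(0),P.max(0))
h=cv2.cvtColor(p,cv2.COLOR_RGB2HSV);b=ok&(h[...,0]>105)&(h[...,0]<130)&(h[...,1]>150)&(W[...,2]<.06)&(W[...,2]>0)
P=W[b];i=P[:,1].argmin();print(P[i],P[P[:,0].argmax()])
E
```

```text
2.5 [0.57320263 0.18098462 0.2520331 ] [-1.13086724 -0.46368411  0.87821333]
9135 [0.47136728 0.12874204 0.01211992] [0.67217633 0.15724303 0.04197937]
[0.49457418 0.20731594 0.02908424] [0.51840074 0.23416351 0.02007457]
```

View pics/w2.png

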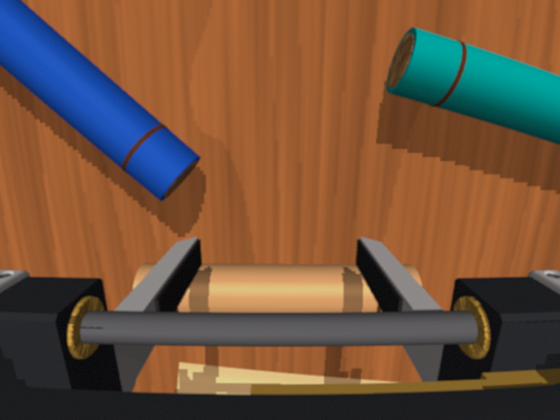

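Request:
apply_moves(motion=[0, 0, 3.2, 0, 0, 0, 9.4, 0, 0, 4.1, 0, 0, 0, 9.4, 0, 0, 4.1, 0, 0, 0, 9.4, 0, 0, 4.1, 0, 0, 0, 9.4])

```text
time_s: 2.95
tcp_pos: [0.5751, 0.1795, 0.215]
eef_rot: [0.705, 0.71, 0.001, 0.0]
contact_force: [1.0, -0.6, -0.2]
finger_gap: 0.0942
```

```bash
cat > plan.py <<'E'
from h import *
def ctool(off=28,x0=.572,y0=.1375,yaw0=.4,step=4.5,n=48,rot=60,end=14):
    # simulate bar centre in world (mm), returns tool targets
    p=np.array([x0,y0])*1000;out=[];s=0
    yc=1e9
    while yc>end and len(out)<n:
        yaw=yaw0+(-5.65-yaw0)*min(s/rot,1)
        a=np.radians(yaw);nrm=np.array([-np.sin(a),np.cos(a)])
        dx,dy=p-np.array(CR[:2])*1000;c,sn=np.cos(CR[2]),np.sin(CR[2])
        xc=c*dx+sn*dy;yc=-sn*dx+c*dy
        h=np.interp(yc-3.7,[17,102],[16,0]);tip=11 if yc>106 else max(11,19.65+h-11)
        t=p+nrm*off
        out.append(((t[0]/1000,t[1]/1000,(tip+199)/1000),yaw,(xc,yc)))
        p=p-nrm*step;s+=step
    return out
E
python3 - <<'E'
from plan import *
o=get_obs();print(o["time_s"],o["tcp_pos"],o["contact_force"])
T=ctool();print(len(T))
np.save('T.npy',np.array([[*t[0],t[1],*t[2]] for t in T]))
for t in T[::4]: print(np.round(t[0],4),round(t[1],2),np.round(t[2],1))
print(R.from_quat(o["eef_rot"]).as_matrix()[:,1])
rows(cur(),[(t[0],t[1]) for t in T[:10]])
E
```

```text
2.95 [0.57514873 0.1795387  0.214992  ] [ 0.95728362 -0.63282587 -0.23980902]
41
[0.5718 0.1655 0.21  ] 0.4 [-44.2 192.6]
[0.5726 0.1475 0.21  ] -1.42 [-42.5 174.7]
[0.5728 0.1295 0.21  ] -3.23 [-41.4 156.7]
[0.5725 0.1114 0.21  ] -5.05 [-40.8 138.7]
[0.5711 0.0935 0.21  ] -5.65 [-40.8 120.7]
[0.5693 0.0756 0.21  ] -5.65 [-40.8 102.7]
[0.5675 0.0577 0.2116] -5.65 [-40.8  84.7]
[0.5658 0.0398 0.215 ] -5.65 [-40.8  66.7]
[0.564  0.0219 0.2184] -5.65 [-40.8  48.7]
[0.5622 0.0039 0.2218] -5.65 [-40.8  30.7]
[ 0.5604 -0.014   0.2236] -5.65 [-40.8  12.7]
[9.99974059e-01 7.14743513e-03 8.91863663e-04]
[-1.402, -0.345, 0.498, 0.001, -0.001, 0.0]
[-1.852, -0.323, 0.498, 0.001, -0.001, 0.008]
[-2.302, -0.304, 0.498, 0.001, -0.001, 0.016]
[-2.753, -0.289, 0.497, 0.001, -0.001, 0.024]
[-3.203, -0.278, 0.497, 0.001, -0.001, 0.032]
[-3.654, -0.27, 0.497, 0.001, -0.001, 0.04]
[-4.104, -0.266, 0.497, 0.001, -0.001, 0.048]
[-4.555, -0.265, 0.496, 0.001, -0.001, 0.056]
[-5.005, -0.268, 0.496, 0.001, -0.001, 0.064]
[-5.456, -0.274, 0.496, 0.001, -0.001, 0.071]
```

Request:
apply_moves(motion=[-0.5, -0.3, 0.4, 0, 0, 0, 9.4, -1.0, -0.3, 0.5, 0, 0, 0, 9.4, -1.4, -0.3, 0.5, 0, 0, 0, 9.4, -1.8, -0.3, 0.5, 0, 0, 0.006, 9.4, -2.2, -0.3, 0.5, 0, 0, 0.014, 9.4, -2.65, -0.3, 0.5, 0, 0, 0.022, 9.4, -3.1, -0.28, 0.5, 0, 0, 0.03, 9.4, -3.55, -0.27, 0.5, 0, 0, 0.038, 9.4, -4.0, -0.27, 0.5, 0, 0, 0.046, 9.4, -4.45, -0.27, 0.5, 0, 0, 0.054, 9.4])

```text
time_s: 3.95
tcp_pos: [0.5724, 0.1343, 0.2087]
eef_rot: [0.724, 0.69, -0.0, -0.0]
contact_force: [-0.2, 0.7, 0.6]
finger_gap: 0.0938
```

```bash
cat > look.py <<'E'
from plan import *
import sys
o,p,d=snap("wrist",sys.argv[1]);print(o["time_s"],o["tcp_pos"].round(4),o["contact_force"].round(1))
ty=R.from_quat(o["eef_rot"]).as_matrix()[:,1];print('toolyaw',np.degrees(np.arctan2(ty[1],ty[0])))
W=cloud("wrist",o,d);g=W-np.array([CR[0],CR[1],0]);c,s=np.cos(CR[2]),np.sin(CR[2])
X=(c*g[...,0]+s*g[...,1])*1000;Y=(-s*g[...,0]+c*g[...,1])*1000;Z=W[...,2]*1000
t=o["tcp_pos"]-np.array([*CR[:2],0]);print('tool cradle',(c*t[0]+s*t[1])*1000,(-s*t[0]+c*t[1])*1000)
ytool=(-s*t[0]+c*t[1])*1000
h=np.interp(Y,[17,102],[16,0]);h[Y<17]=30
m=np.isfinite(X)&(Z>h+9)&(Z<65)&(Y<ytool-5)&(Y>ytool-75)&(np.abs(X+40)<130)
x=X[m];y=Y[m];print('n',len(x),'x',np.percentile(x,[.3,99.7]),'zmax',np.percentile(Z[m],99))
for a in range(-140,80,20):
    k=(x>a)&(x<a+20)
    if k.sum()>20: print(a+10,k.sum(),'ymax',np.percentile(y[k],98).round(1),'ztop',np.percentile(Z[m][k],98).round(1),'ymin',y[k].min().round(1))
E
python3 look.py w3.png
```

```text
3.95 [0.5724 0.1343 0.2087] [-0.2  0.7  0.6]
toolyaw -2.7364258479637504
tool cradle -43.437932023027926 189.4307910137352
n 8685 x [-140.79053561   53.14382639] zmax 54.517279233575316
-130 482 ymax 167.9 ztop 34.9 ymin 159.1
-110 75 ymax 140.6 ztop 38.3 ymin 133.3
-90 1256 ymax 184.0 ztop 61.5 ymin 134.4
-70 1259 ymax 174.7 ztop 37.0 ymin 136.9
-50 1314 ymax 176.8 ztop 37.6 ymin 164.3
-30 1402 ymax 179.0 ztop 37.9 ymin 165.9
-10 1448 ymax 180.9 ztop 38.4 ymin 166.8
10 659 ymax 184.2 ztop 40.7 ymin 168.7
30 128 ymax 184.4 ztop 34.0 ymin 179.1
50 618 ymax 184.4 ztop 39.0 ymin 170.8
```

View pics/w3.png

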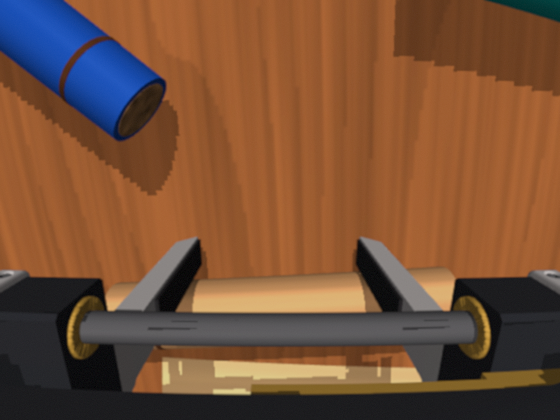

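The blank rolled about 34 mm but kept its yaw at about +6° to the V, because a one-sided push from behind rolls it rather than turning it. I'll check whether it is still rolling before fixing the yaw.

```bash
cat > bar.py <<'E'
from plan import *
def barscene(guess,z=.02,f=None):
    o,p,d=snap("scene",f)
    c=[k for k in cut_out("scene","bar")]
    hs=cv2.cvtColor(p,cv2.COLOR_RGB2HSV)
    best=None
    for k in c:
        m=k["pixels"]
        if m.sum()<200: continue
        hue=np.median(hs[...,0][m]); 
        if hue<40 : 
            v=fitbar("scene",m,guess,z)
            if best is None or v[3]<best[3]: best=v
    if best is None: print('no bar');return None
    g=np.array(best[:2])-CR[:2];cc,s=np.cos(CR[2]),np.sin(CR[2])
    print('t',o["time_s"],'bar world',np.round(best[:2],4),'yaw',np.degrees(best[2]).round(2),'cradle x,y',((cc*g[0]+s*g[1])*1000).round(1),((-s*g[0]+cc*g[1])*1000).round(1),'err',best[3],best[4])
    return best
E
python3 - <<'E'
from bar import *
v=barscene((.573,.105,0),f='s3.png')
if v: barscene(v[:3])
E
```

```text
t 4.0 bar world [0.5725 0.0986] yaw 1.3 cradle x,y -39.8 153.9 err 439.0274509803922 721.0
t 4.1 bar world [0.5711 0.0957] yaw 1.46 cradle x,y -40.9 150.9 err 399.2196078431373 733.0
```

View pics/s3.png

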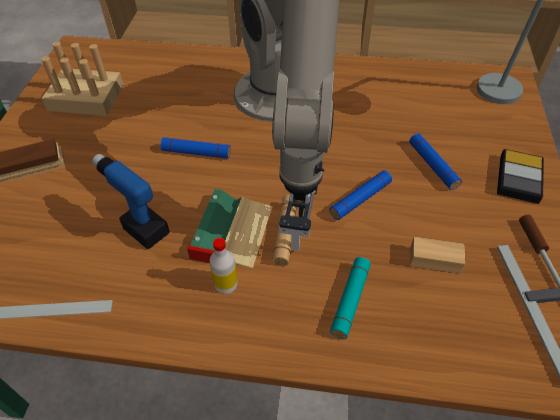

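The blank is still rolling slowly towards the ramp. I'll lift the hand clear and let it come to rest.

Request:
apply_moves(motion=[1, 0, -4, 0, 0, 0, 9.4, 3, 0, -8, 0, 0, 0, 9.4, 5, 0, -12, 0, 0, 0, 9.4, 5, 0, -16, 0, 0, 0, 9.4, 5, 0, -16, 0, 0, 0, 9.4, 5, 0, -16, 0, 0, 0, 9.4, 5, 0, -16, 0, 0, 0, 9.4])

```text
time_s: 4.9
tcp_pos: [0.5744, 0.1846, 0.3676]
eef_rot: [0.723, 0.69, -0.001, -0.0]
contact_force: [0.9, 0.1, 0.4]
finger_gap: 0.0941
```

```bash
cat > wb.py <<'E'
from bar import *
def barwrist(o,p,d,zlo=.026):
    W=cloud("wrist",o,d);hs=cv2.cvtColor(p,cv2.COLOR_RGB2HSV)
    ms=[k["pixels"] for k in cut_out("wrist","bar")]
    for m in ms:
        if m.sum()<1500 or np.median(hs[...,0][m])>40: continue
        m=cv2.erode(m.astype(np.uint8),np.ones((3,3)))>0
        P=W[m&np.isfinite(W[...,0])]
        P=P[(P[:,2]<.075)&(P[:,2]>0)]
        # cylinder surface fit: axis line horizontal at z=zc, radius 20
        c0=P.mean(0)
        f=lambda v:np.hypot(-(P[:,0]-c0[0])*np.sin(v[1])+(P[:,1]-c0[1])*np.cos(v[1])-v[0],P[:,2]-v[2]-np.tan(v[3])*((P[:,0]-c0[0])*np.cos(v[1])))-.02
        r=least_squares(f,[-.005,0,c0[2]-.015,0],loss='soft_l1',f_scale=.002)
        v=r.x;a=np.array([np.cos(v[1]),np.sin(v[1])]);n=np.array([-a[1],a[0]])
        t=(P[:,:2]-c0[:2])@a;lo,hi=np.percentile(t,[.3,99.7])
        mid=c0[:2]+n*v[0]+a*(lo+hi)/2
        g=mid-np.array(CR[:2]);cc,s=np.cos(CR[2]),np.sin(CR[2])
        print('t',o["time_s"],'wrist bar world',mid.round(4),'yaw',np.degrees(v[1]).round(2),'len',(hi-lo).round(4),'zc',v[2].round(4),'tilt',np.degrees(v[3]).round(2),'cradle',((cc*g[0]+s*g[1])*1000).round(1),((-s*g[0]+cc*g[1])*1000).round(1),'res',np.abs(r.fun).mean().round(4))
E
python3 - <<'E'
from wb import *
o,p,d=snap("wrist","w4.png");print(o["tcp_pos"]);barwrist(o,p,d)
v=barscene((.565,.09,0),f='s4.png')
E
```

```text
[0.57435656 0.18457572 0.36763716]
t 4.9 wrist bar world [0.5686 0.0927] yaw 0.36 len 0.1868 zc 0.0198 tilt -0.06 cradle -43.2 147.6 res 0.0005
t 5.0 bar world [0.5697 0.0929] yaw 0.54 cradle x,y -42.1 148.0 err 96.12941176470588 1031.0
```

View pics/w4.png

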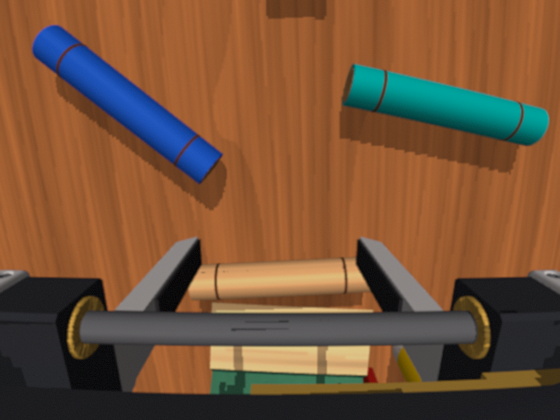

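The blank is now at rest at (0.569, 0.093), yaw about 0.45°, and both cameras agree. To turn it parallel I'll straddle it diagonally, with one finger each side of it, and turn the tool so both fingertips push its sides as a couple without gripping.

```bash
python3 - <<'E'
from bar import *
rows(cur(),[((.569,.0928,.36),50.5),((.569,.0928,.211),50.5)])
E
```

```text
[-9.179, -0.128, 0.777, -0.002, 0.0, -0.929]
[-9.163, -0.107, 15.677, -0.002, 0.0, -0.929]
```

Request:
apply_moves(motion=[-9.18, -0.1, 0, 0, 0, -0.93, 9.4, -9.18, -0.1, 0, 0, 0, -0.93, 9.4, -9.18, -0.1, 0, 0, 0, -0.93, 9.4, -9.18, -0.1, 0, 0, 0, -0.93, 9.4, -9.18, -0.1, 0, 0, 0, -0.93, 9.4, -9.18, -0.1, 0, 0, 0, -0.93, 9.4, -9.18, -0.1, 0, 0, 0, -0.93, 9.4, -9.18, -0.1, 0, 0, 0, -0.93, 9.4, -9.18, -0.1, 2, 0, 0, -0.93, 9.4, -9.18, -0.1, 4, 0, 0, -0.93, 9.4])

```text
time_s: 6.1
tcp_pos: [0.5696, 0.093, 0.3284]
eef_rot: [0.339, 0.941, 0.0, 0.0]
contact_force: [-0.3, 1.2, 0.1]
finger_gap: 0.0938
```

```bash
python3 - <<'E'
from bar import *
o,p,d=snap("wrist","w5.png")
v=barscene((.569,.0928,0))
rows(cur(),[((.569,.0928,.211),50.5)])
E
```

```text
t 6.15 bar world [0.5727 0.0929] yaw 0.12 cradle x,y -39.1 148.3 err 47.47843137254901 1127.0
[-0.011, 0.002, 11.687, -0.002, -0.001, -0.001]
```

View pics/w5.png

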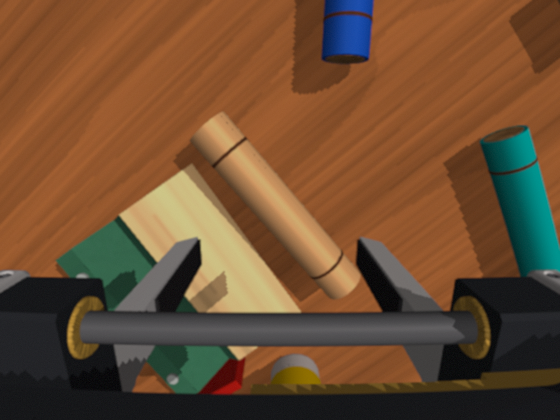

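Request:
apply_moves(motion=[0, 0, 4, 0, 0, 0, 9.4, 0, 0, 7.2, 0, 0, 0, 9.4, 0, 0, 7.2, 0, 0, 0, 9.4, 0, 0, 7.2, 0, 0, 0, 9.4])

```text
time_s: 6.65
tcp_pos: [0.5699, 0.0929, 0.2578]
eef_rot: [0.338, 0.941, -0.0, 0.0]
contact_force: [0.9, 0.4, 0.2]
finger_gap: 0.0941
```

```bash
python3 - <<'E'
from wb import *
o,p,d=snap("wrist","w6.png");print(o["tcp_pos"]);barwrist(o,p,d)
rows(cur(),[((.569,.0928,.211),50.5)])
E
```

```text
[0.56991366 0.09290893 0.25781445]
t 6.65 wrist bar world [0.5644 0.0926] yaw 0.4 len 0.1816 zc 0.0197 tilt -0.09 cradle -47.3 147.1 res 0.0004
[0.09, -0.105, 4.776, 0.002, 0.001, 0.001]
```

View pics/w6.png

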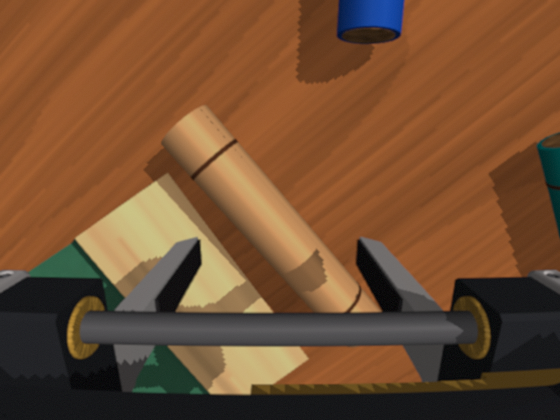

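Request:
apply_moves(motion=[0, 0, 3, 0, 0, 0, 9.4, 0, 0, 4.7, 0, 0, 0, 9.4, 0, 0, 4.7, 0, 0, 0.08, 9.4, 0, 0, 4.7, 0, 0, 0.16, 9.4, 0, 0, 4.7, 0, 0, 0.22, 9.4, 0, 0, 4.7, 0, 0, 0.26, 9.4, 0, 0, 4.7, 0, 0, 0.29, 9.4, 0, 0, 4.7, 0, 0, 0.32, 9.4, 0, 0, 4.7, 0, 0, 0.35, 9.4, 0, 0, 4.7, 0, 0, 0.378, 9.4])

```text
time_s: 7.75
tcp_pos: [0.5696, 0.093, 0.2101]
eef_rot: [0.509, 0.861, 0.0, 0.0]
contact_force: [-0.2, -0.3, 1.9]
finger_gap: 0.0941
```

```bash
python3 - <<'E'
from wb import *
o,p,d=snap("wrist","w7.png");print(o["tcp_pos"]);barwrist(o,p,d)
v=barscene((.569,.0928,-.1))
rows(cur(),[((.569,.0928,.211),28.85)])
E
```

```text
[0.56964058 0.09303022 0.2100935 ]
t 7.75 wrist bar world [0.5695 0.0933] yaw -5.52 len 0.1934 zc 0.0197 tilt -0.06 cradle -42.3 148.3 res 0.0004
t 7.85 bar world [0.5712 0.0919] yaw -3.89 cradle x,y -40.4 147.2 err 542.2117647058824 620.0
[0.004, -0.043, -0.14, -0.0, 0.0, 0.002]
```

View pics/w7.png

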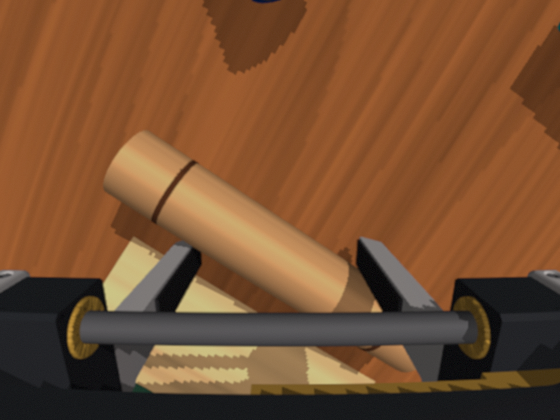

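It worked: the blank's yaw is -5.5°, parallel to the V. I'll back off, lift, and go behind it.

Request:
apply_moves(motion=[0, 0, 0, 0, 0, -0.12, 9.4, 0, 0, 0, 0, 0, -0.2, 9.4, 0, 0, -4, 0, 0, -0.2, 9.4, 0, 0, -8, 0, 0, -0.2, 9.4, 0, 0, -9, 0, 0, -0.2, 9.4])

```text
time_s: 8.45
tcp_pos: [0.5703, 0.0927, 0.3032]
eef_rot: [0.42, 0.908, 0.001, 0.002]
contact_force: [1.0, -0.4, 0.1]
finger_gap: 0.0941
```

```bash
python3 - <<'E'
from wb import *
o,p,d=snap("wrist","w8.png");print(o["tcp_pos"]);barwrist(o,p,d)
w=c2w(CR,[[-42.5,191,300]])[0];print(w)
rows(cur(),[(w,-5.65),(w-[0,0,.09],-5.65)])
E
```

```text
[0.57031986 0.09265678 0.30319505]
t 8.45 wrist bar world [0.5711 0.093 ] yaw -5.66 len 0.1962 zc 0.0197 tilt -0.07 cradle -40.7 148.3 res 0.0005
[0.57351068 0.13575628 0.3       ]
[3.015, 3.055, 0.116, 0.003, -0.0, 0.804]
[3.022, 3.032, 9.115, 0.003, -0.0, 0.804]
```

Request:
apply_moves(motion=[3.02, 3.05, 0, 0, 0, 0.804, 9.4, 3.02, 3.05, 0, 0, 0, 0.804, 9.4, 3.02, 3.05, 0, 0, 0, 0.804, 9.4, 3.02, 3.05, 0, 0, 0, 0.804, 9.4, 3.02, 3.05, 0, 0, 0, 0.804, 9.4, 3.02, 3.05, 0, 0, 0, 0.804, 9.4, 3.02, 3.05, 3, 0, 0, 0.804, 9.4, 3.02, 3.05, 6, 0, 0, 0.804, 9.4, 3.02, 3.05, 8.5, 0, 0, 0.804, 9.4, 3.02, 3.05, 8.9, 0, 0, 0.804, 9.4])

```text
time_s: 9.55
tcp_pos: [0.5715, 0.1354, 0.2067]
eef_rot: [0.741, 0.671, -0.003, -0.001]
contact_force: [-0.0, 0.4, 0.5]
finger_gap: 0.0939
```

```bash
cat > push.py <<'E'
from wb import *
import sys
# targets in cradle mm: list of bar-y
def P(ybs,xb=-42,off=28,yaw=-5.65,up=0):
    T=[]
    for yb in ybs:
        h=np.interp(yb-3.7,[17,102],[16,0]);tip=11 if yb>106 else max(11,19.65+h-11)
        T.append((c2w(CR,[[xb,yb+off,tip+199+up]])[0],yaw))
    return T
E
python3 - <<'E'
from push import *
o,p,d=snap("wrist","w9.png");print(o["tcp_pos"]);barwrist(o,p,d)
rows(cur(),P([163,148,100,90,50,20,10]))
E
```

```text
[0.57150394 0.13535393 0.2066733 ]
t 9.55 wrist bar world [0.5699 0.0929] yaw -5.73 len 0.1938 zc 0.0197 tilt -0.08 cradle -41.9 148.0 res 0.0004
[0.048, 0.129, -0.053, -0.002, 0.002, -0.001]
[-1.452, 0.13, -0.05, -0.002, 0.002, -0.001]
[-6.252, 0.133, -0.042, -0.002, 0.002, -0.001]
[-7.252, 0.134, -0.101, -0.002, 0.002, -0.001]
[-11.253, 0.135, -0.847, -0.002, 0.002, -0.001]
[-14.254, 0.136, -1.393, -0.002, 0.002, -0.001]
[-15.254, 0.137, -1.391, -0.002, 0.002, -0.001]
```

View pics/w9.png

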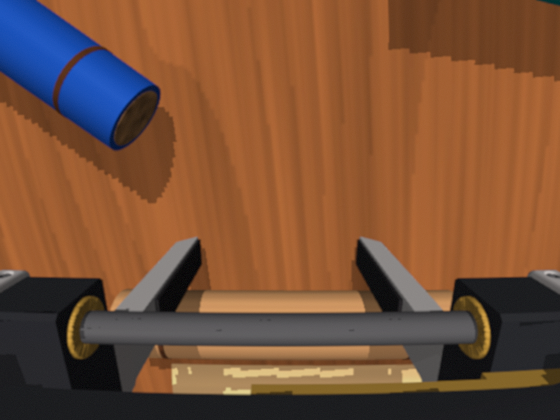

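Request:
apply_moves(motion=[-0.4, 0.1, 0, 0, 0, 0, 9.4, -0.8, 0.1, 0, 0, 0, 0, 9.4, -1.2, 0.1, 0, 0, 0, 0, 9.4, -1.5, 0.1, 0, 0, 0, 0, 9.4, -1.8, 0.1, 0, 0, 0, 0, 9.4, -2.1, 0.1, 0, 0, 0, 0, 9.4, -2.4, 0.1, 0, 0, 0, 0, 9.4, -2.7, 0.1, 0, 0, 0, 0, 9.4, -3.0, 0.1, 0, 0, 0, 0, 9.4, -3.3, 0.1, 0, 0, 0, 0, 9.4])

```text
time_s: 10.65
tcp_pos: [0.5708, 0.1025, 0.2106]
eef_rot: [0.741, 0.671, -0.0, 0.0]
contact_force: [-0.0, 0.3, -0.3]
finger_gap: 0.0942
```

```bash
python3 - <<'E'
from push import *
o,p,d=snap("wrist","w10.png");print(o["tcp_pos"],o["contact_force"]);barwrist(o,p,d)
rows(cur(),P([130,120,110,100,90,50]))
E
```

```text
[0.57082594 0.10253625 0.21064036] [-0.01687165  0.30248844 -0.33629475]
t 10.65 wrist bar world [0.569  0.0731] yaw -5.72 len 0.1957 zc 0.0197 tilt -0.06 cradle -40.8 128.2 res 0.0005
[0.06, -0.011, 0.068, -0.0, 0.0, -0.001]
[-0.94, -0.01, 0.068, -0.0, 0.0, -0.001]
[-1.94, -0.009, 0.068, -0.0, 0.0, -0.001]
[-2.94, -0.008, 0.069, -0.0, 0.0, -0.001]
[-3.94, -0.007, 0.008, -0.0, 0.0, -0.001]
[-7.94, -0.003, -0.744, -0.0, 0.0, -0.001]
```

Request:
apply_moves(motion=[-0.4, 0, 0, 0, 0, 0, 9.4, -0.8, 0, 0, 0, 0, 0, 9.4, -1.2, 0, 0, 0, 0, 0, 9.4, -1.6, 0, 0, 0, 0, 0, 9.4, -2.0, 0, 0, 0, 0, 0, 9.4, -2.4, 0, 0, 0, 0, 0, 9.4, -2.8, 0, 0, 0, 0, 0, 9.4, -3.2, 0, 0, 0, 0, 0, 9.4, -3.6, 0, 0, 0, 0, 0, 9.4, -4.0, 0, -0.05, 0, 0, 0, 9.4])

```text
time_s: 11.75
tcp_pos: [0.5673, 0.0637, 0.2116]
eef_rot: [0.741, 0.672, 0.001, -0.0]
contact_force: [1.0, 7.1, 5.5]
finger_gap: 0.0938
```

```bash
python3 - <<'E'
from push import *
o,p,d=snap("wrist","w11.png");print(o["tcp_pos"],o["contact_force"]);barwrist(o,p,d)
rows(cur(),P([90,80,70,60,50,40]))
E
```

```text
[0.56727707 0.06369789 0.21157233] [0.95558858 7.12996431 5.4549488 ]
t 11.75 wrist bar world [0.5658 0.0347] yaw -5.64 len 0.1956 zc 0.0221 tilt -0.07 cradle -40.2 89.7 res 0.0005
[-0.008, -0.042, 0.104, 0.001, -0.001, -0.0]
[-1.008, -0.041, -0.086, 0.001, -0.001, -0.0]
[-2.008, -0.041, -0.275, 0.001, -0.001, -0.0]
[-3.008, -0.04, -0.464, 0.001, -0.001, -0.0]
[-4.007, -0.04, -0.653, 0.001, -0.001, -0.0]
[-5.007, -0.039, -0.842, 0.001, -0.001, -0.0]
```

View pics/w11.png

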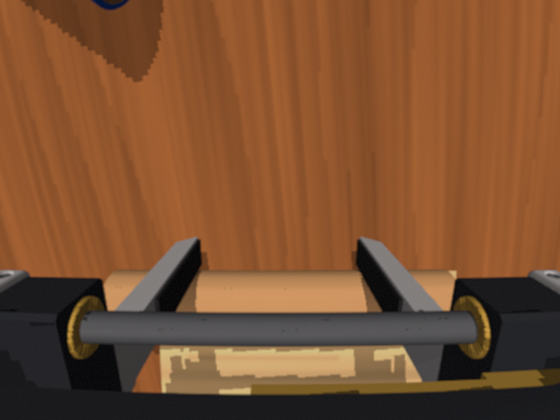

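The blank is rolling up the ramp and staying parallel. Finger friction is adding drag though (7 N push, 5.5 N up). I'll tilt the fingers so they push from slightly below the axis, square to the slope, to reduce that drag.

```bash
cat >> push.py <<'E'
def goalt(yaw,w): return goal(yaw)*R.from_rotvec([0,w,0])
def PT(lst,xb=-41,off=28,t=11,yaw=-5.65,zextra=0,start=None):
    st=start or cur();p0,R0=np.array(st[0]),st[1]
    for yb,w in lst:
        zc=19.65+np.interp(yb-3.7,[17,102],[16,0])+zextra
        C=c2w(CR,[[xb,yb,zc]])[0];G=goalt(yaw,w);M=G.as_matrix()
        p=C+off/1000*M[:,0]-(199-t)/1000*M[:,2]
        print(yb,w,np.r_[R0.inv().apply(p-p0)*100,(R0.inv()*G).as_rotvec()].round(3).tolist())
E
python3 - <<'E'
from push import *
PT([(89.7,0),(89,-.06),(88,-.12),(87,-.18),(86,-.24),(84,-.3),(81,-.3),(78,-.3),(75,-.3),(72,-.3),(69,-.3)],xb=-40.5)
E
```

```text
89.7 0 [-0.038, 0.108, 0.098, 0.001, -0.001, -0.0]
89 -0.06 [1.014, 0.108, 0.288, 0.001, -0.061, -0.0]
88 -0.12 [2.022, 0.107, 0.539, 0.001, -0.121, -0.0]
87 -0.18 [3.012, 0.106, 0.855, 0.001, -0.181, -0.0]
86 -0.24 [3.979, 0.106, 1.237, 0.001, -0.241, -0.0]
84 -0.3 [4.821, 0.105, 1.663, 0.001, -0.301, -0.0]
81 -0.3 [4.521, 0.105, 1.606, 0.001, -0.301, -0.0]
78 -0.3 [4.221, 0.105, 1.549, 0.001, -0.301, -0.0]
75 -0.3 [3.921, 0.106, 1.492, 0.001, -0.301, -0.0]
72 -0.3 [3.621, 0.106, 1.436, 0.001, -0.301, -0.0]
69 -0.3 [3.321, 0.106, 1.379, 0.001, -0.301, -0.0]
```

Request:
apply_moves(motion=[1.0, 0, 0.2, 0, -0.06, 0, 9.4, 2.0, 0, 0.45, 0, -0.12, 0, 9.4, 3.0, 0, 0.78, 0, -0.18, 0, 9.4, 3.96, 0, 1.15, 0, -0.24, 0, 9.4, 4.8, 0, 1.6, 0, -0.3, 0, 9.4, 4.5, 0, 1.55, 0, -0.3, 0, 9.4, 4.2, 0, 1.5, 0, -0.3, 0, 9.4, 3.9, 0, 1.45, 0, -0.3, 0, 9.4, 3.6, 0, 1.4, 0, -0.3, 0, 9.4, 3.3, 0, 1.35, 0, -0.3, 0, 9.4])

```text
time_s: 12.85
tcp_pos: [0.5702, 0.0947, 0.1981]
eef_rot: [0.733, 0.663, -0.11, 0.1]
contact_force: [-0.3, 1.8, 0.3]
finger_gap: 0.0941
```

```bash
python3 - <<'E'
from push import *
o,p,d=snap("wrist","w12.png");print(o["tcp_pos"],o["contact_force"]);barwrist(o,p,d)
PT([(69,-.3),(66,-.3),(60,-.3),(50,-.3),(40,-.3),(30,-.3),(20,-.3)])
E
```

```text
[0.57016917 0.09472387 0.19810075] [-0.2503103   1.79909101  0.28293253]
t 12.85 wrist bar world [0.5634 0.0112] yaw -5.55 len 0.1943 zc 0.0265 tilt -0.13 cradle -40.3 66.1 res 0.0004
69 -0.3 [0.151, 0.084, -0.034, -0.0, -0.0, -0.002]
66 -0.3 [-0.152, 0.085, 0.0, -0.0, -0.0, -0.002]
60 -0.3 [-0.759, 0.086, 0.07, -0.0, -0.0, -0.002]
50 -0.3 [-1.77, 0.088, 0.185, -0.0, -0.0, -0.002]
40 -0.3 [-2.781, 0.09, 0.3, -0.0, -0.0, -0.002]
30 -0.3 [-3.792, 0.092, 0.415, -0.0, -0.0, -0.002]
20 -0.3 [-4.799, 0.095, 0.543, -0.0, -0.0, -0.002]
```

View pics/w12.png

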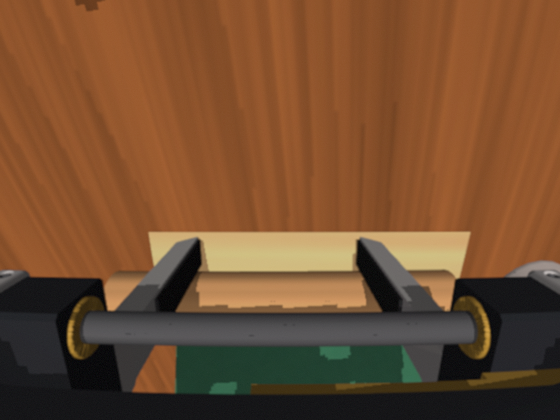

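Push force has dropped to 1.8 N. Continuing up the ramp.

Request:
apply_moves(motion=[-0.35, 0, 0.03, 0, 0, 0, 9.4, -0.7, 0, 0.07, 0, 0, 0, 9.4, -1.05, 0, 0.1, 0, 0, 0, 9.4, -1.4, 0, 0.14, 0, 0, 0, 9.4, -1.75, 0, 0.18, 0, 0, 0, 9.4, -2.1, 0, 0.22, 0, 0, 0, 9.4, -2.45, 0, 0.26, 0, 0, 0, 9.4, -2.8, 0, 0.3, 0, 0, 0, 9.4, -3.1, 0, 0.34, 0, 0, 0, 9.4, -3.4, 0, 0.37, 0, 0, 0, 9.4])

```text
time_s: 13.95
tcp_pos: [0.5668, 0.0622, 0.2042]
eef_rot: [0.733, 0.664, -0.111, 0.1]
contact_force: [-0.4, 1.1, 0.7]
finger_gap: 0.094
```

```bash
python3 - <<'E'
from push import *
o,p,d=snap("wrist","w13.png");print(o["tcp_pos"],o["contact_force"]);barwrist(o,p,d)
PT([(34,-.3),(30,-.3),(25,-.3),(20.7,-.3),(18,-.3),(15,-.3),(12,-.3)])
E
```

```text
[0.56676916 0.06217324 0.20421126] [-0.42640389  1.09853462  0.71405107]
t 13.95 wrist bar world [ 0.5605 -0.0214] yaw -5.72 len 0.1948 zc 0.0327 tilt -0.08 cradle -40.0 33.4 res 0.0004
34 -0.3 [-0.045, 0.097, -0.006, -0.0, 0.0, -0.001]
30 -0.3 [-0.449, 0.097, 0.04, -0.0, 0.0, -0.001]
25 -0.3 [-0.954, 0.098, 0.098, -0.0, 0.0, -0.001]
20.7 -0.3 [-1.389, 0.098, 0.148, -0.0, 0.0, -0.001]
18 -0.3 [-1.647, 0.099, 0.228, -0.0, 0.0, -0.001]
15 -0.3 [-1.934, 0.099, 0.317, -0.0, 0.0, -0.001]
12 -0.3 [-2.22, 0.099, 0.405, -0.0, 0.0, -0.001]
```

View pics/w13.png

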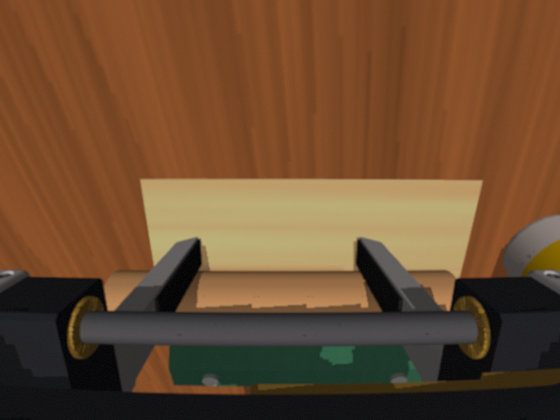

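Request:
apply_moves(motion=[-0.3, 0, 0.03, 0, 0, 0, 9.4, -0.6, 0, 0.06, 0, 0, 0, 9.4, -0.85, 0, 0.09, 0, 0, 0, 9.4, -1.1, 0, 0.12, 0, 0, 0, 9.4, -1.35, 0, 0.14, 0, 0, 0, 9.4, -1.55, 0, 0.14, 0, 0, 0, 9.4, -1.75, 0, 0.14, 0, 0, 0, 9.4, -1.9, 0, 0.14, 0, 0, 0, 9.4, -1.9, 0, 0.14, 0, 0, 0, 9.4, -1.9, 0, 0.14, 0, 0, 0, 9.4])

```text
time_s: 15.05
tcp_pos: [0.565, 0.0439, 0.2085]
eef_rot: [0.733, 0.664, -0.111, 0.1]
contact_force: [-0.1, 0.2, -0.2]
finger_gap: 0.0942
```

```bash
python3 - <<'E'
from push import *
o,p,d=snap("wrist","w14.png");print(o["tcp_pos"],o["contact_force"]);barwrist(o,p,d)
PT([(20,-.3),(15,-.3)])
E
```

```text
[0.56496495 0.04388909 0.20845585] [-0.14479096  0.23390699 -0.18242375]
t 15.05 wrist bar world [ 0.5572 -0.0576] yaw -5.78 len 0.1978 zc 0.0293 tilt -0.06 cradle -39.7 -3.1 res 0.0004
20 -0.3 [0.371, 0.095, 0.036, -0.0, 0.0, -0.0]
15 -0.3 [-0.106, 0.096, 0.184, -0.0, 0.0, -0.0]
```

View pics/w14.png

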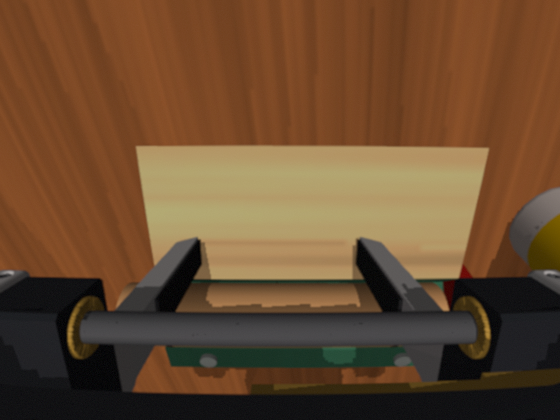

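The blank has dropped into the V (axis z ≈ 29, parallel). I'll back the hand off and up, straighten it and take a look.

Request:
apply_moves(motion=[1, 0, 0, 0, 0, 0, 9.4, 1, 0, -4, 0, 0.06, 0, 9.4, 1, 0, -8, 0, 0.15, 0, 9.4, 0, 0, -12, 0, 0.22, 0, 9.4, -1, 0, -14, 0, 0.3, 0, 9.4, -1, 0, -16, 0, 0.3, 0, 0, -1, 0, -16, 0, 0.3, 0, 0])

```text
time_s: 15.85
tcp_pos: [0.5694, 0.0822, 0.3666]
eef_rot: [0.741, 0.671, 0.002, 0.0]
contact_force: [0.4, -0.3, -0.8]
finger_gap: 0.0812
```

```bash
python3 - <<'E'
from push import *
o,p,d=snap("wrist","w15.png");print(o["tcp_pos"],o["contact_force"],o["eef_rot"]);barwrist(o,p,d)
v=barscene((.557,-.0557,-.0986),z=.028,f='s15.png')
E
```

```text
[0.56938361 0.08223412 0.36663923] [ 0.37852075 -0.33075715 -0.78927573] [7.41154728e-01 6.71331159e-01 2.01699940e-03 2.74464266e-04]
t 15.85 wrist bar world [ 0.5579 -0.0563] yaw -5.84 len 0.1908 zc 0.0283 tilt 0.01 cradle -39.1 -1.7 res 0.0004
t 15.95 bar world [ 0.5558 -0.0555] yaw -5.65 cradle x,y -41.3 -1.1 err 194.61176470588236 975.0
```

View pics/w15.png

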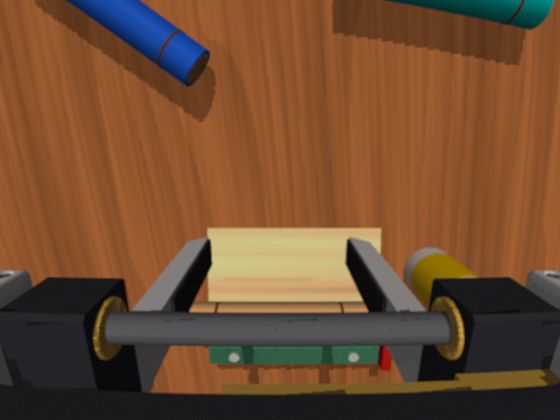

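View pics/s15.png

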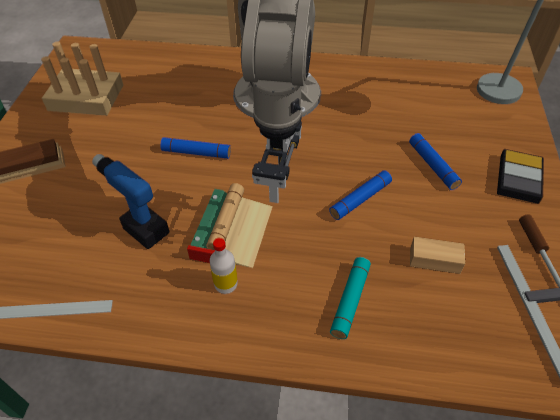

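The blank lies in the V, with its axis at z = 28.3 mm and parallel. Its free end is at cradle x ≈ -140, so it needs to slide about 20 mm. Next I'll put the closed fingertips beyond the free end.

```bash
python3 - <<'E'
from push import *
w=c2w(CR,[[-168,-1.5,340]])[0];w2=w.copy();w2[2]=.217
print(w,np.hypot(*w[:2]));rows(cur(),[(w,-5.65),(w2,-5.65)])
z=np.load('s0.npz');W=cloud("scene",None,z['d'])
for (u,v) in [(165,147),(195,149),(228,152)]: print(W[v,u].round(3))
m=(W[...,1]<-.13)&(W[...,1]>-.33)&(W[...,0]>.4)&(W[...,0]<.75)&(W[...,2]>.06)&(np.mgrid[:420,:560][1]<200);P=W[m];print('drill',P.min(0),P.max(0))
E
```

```text
[ 0.42966849 -0.04345288  0.34      ] 0.43186012118400463
[-13.843, -12.571, 2.348, -0.001, 0.001, 0.0]
[-13.83, -12.553, 14.648, -0.001, 0.001, 0.0]
[ 0.325 -0.282  0.025]
[ 0.329 -0.191  0.032]
[ 0.322 -0.097  0.025]
drill [ 0.54099172 -0.32995724  0.06085775] [ 0.65571654 -0.20216351  0.20631654]
```

Request:
apply_moves(motion=[-13.8, -12.5, 0, 0, 0, 0, 0, -13.8, -12.5, 0, 0, 0, 0, 0, -13.8, -12.5, 0, 0, 0, 0, 0, -13.8, -12.5, 0, 0, 0, 0, 0, -13.8, -12.5, 0, 0, 0, 0, 0, -13.8, -12.5, 4, 0, 0, 0, 0, -13.8, -12.5, 8, 0, 0, 0, 0, -13.8, -12.5, 8, 0, 0, 0, 0])

```text
time_s: 16.85
tcp_pos: [0.4293, -0.0431, 0.2804]
eef_rot: [0.741, 0.671, -0.004, -0.001]
contact_force: [-0.5, -0.3, 0.9]
finger_gap: 0.002
```

```bash
python3 - <<'E'
from push import *
o,p,d=snap("wrist","w16.png");print(o["tcp_pos"],o["contact_force"],o["finger_gap"])
snap("scene","s16.png")
w=c2w(CR,[[-168,-1.5,217]])[0];rows(cur(),[(w,-5.65)])
E
```

```text
[ 0.42926035 -0.0431265   0.28037258] [-0.51069047 -0.31019538  0.88533671] 0.0020219820197474817
[0.024, -0.092, 6.725, -0.003, 0.002, -0.001]
```

View pics/w16.png

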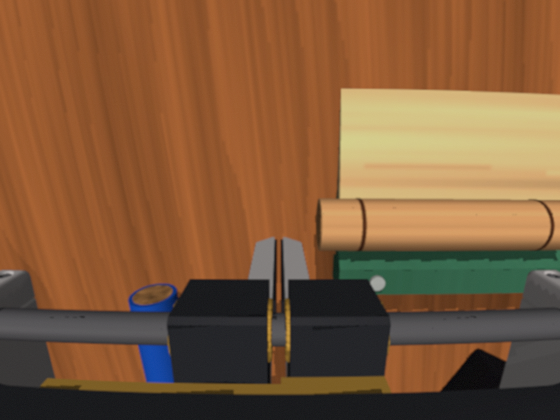

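View pics/s16.png

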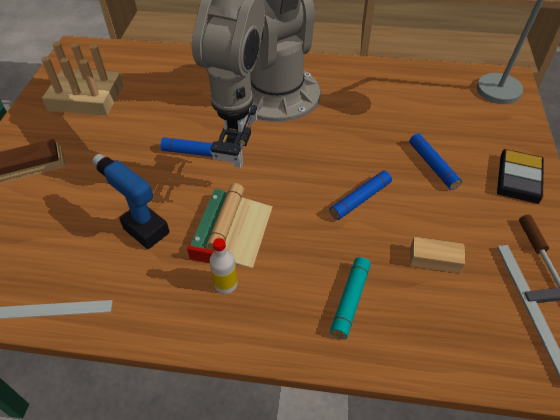

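Request:
apply_moves(motion=[0, 0, 4, 0, 0, 0, 0, 0, 0, 6.7, 0, 0, 0, 0, 0, 0, 6.7, 0, 0, 0, 0, 0, 0, 6.7, 0, 0, 0, 0])

```text
time_s: 17.35
tcp_pos: [0.4314, -0.0436, 0.219]
eef_rot: [0.741, 0.671, 0.001, 0.0]
contact_force: [-0.6, 0.1, 0.9]
finger_gap: 0.0003
```

```bash
cat > endm.py <<'E'
from push import *
import sys
def endx(f):
    o,p,d=snap("wrist",f);W=cloud("wrist",o,d);g=W-np.array([CR[0],CR[1],0]);c,s=np.cos(CR[2]),np.sin(CR[2])
    X=(c*g[...,0]+s*g[...,1])*1000;Y=(-s*g[...,0]+c*g[...,1])*1000;Z=W[...,2]*1000
    m=np.isfinite(X)&(Z>30)&(Z<52)&(np.abs(Y)<20)&(X>-145)&(X<-60)
    hs=cv2.cvtColor(p,cv2.COLOR_RGB2HSV); m&=(hs[...,0]<25)&(hs[...,1]>60)
    t=o["tcp_pos"]-np.array([*CR[:2],0])
    print('t',o["time_s"],'tool cradle',((c*t[0]+s*t[1])*1000).round(1),((-s*t[0]+c*t[1])*1000).round(1),(t[2]*1000).round(1),'F',o["contact_force"].round(2),'end x',np.percentile(X[m],[.2,1,3]).round(1),m.sum())
endx(sys.argv[1])
E
python3 endm.py w17.png
```

```text
t 17.35 tool cradle -166.3 -1.5 219.0 F [-0.6   0.07  0.89] end x [-140.  -139.8 -139.2] 9411
```

View pics/w17.png

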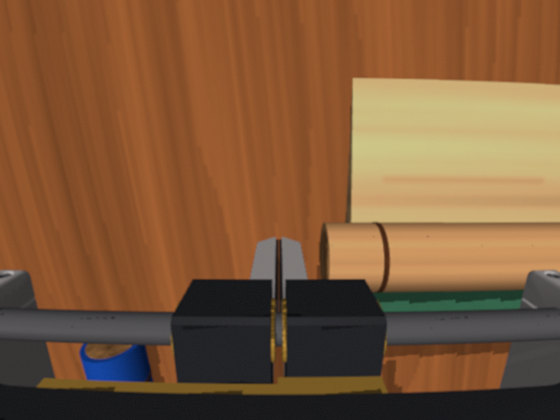

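Request:
apply_moves(motion=[0, 0.5, 0, 0, 0, 0, 0, 0, 0.9, 0, 0, 0, 0, 0, 0, 1.1, 0, 0, 0, 0, 0, 0, 1.3, 0, 0, 0, 0, 0, 0, 1.5, 0, 0, 0, 0, 0, 0, 1.7, 0, 0, 0, 0, 0, 0, 1.9, 0, 0, 0, 0, 0, 0, 2.1, 0, 0, 0, 0, 0, 0, 2.3, 0, 0, 0, 0, 0, 0, 2.4, 0, 0, 0, 0, 0])

```text
time_s: 18.4
tcp_pos: [0.4549, -0.0459, 0.2173]
eef_rot: [0.741, 0.671, 0.0, 0.0]
contact_force: [-1.0, 0.1, -1.3]
finger_gap: 0.0003
```

```bash
python3 endm.py w18.png
```

```text
t 18.4 tool cradle -142.6 -1.4 217.3 F [-0.99  0.12 -1.27] end x [-142.6 -130.2 -128.2] 7927
```

View pics/w18.png

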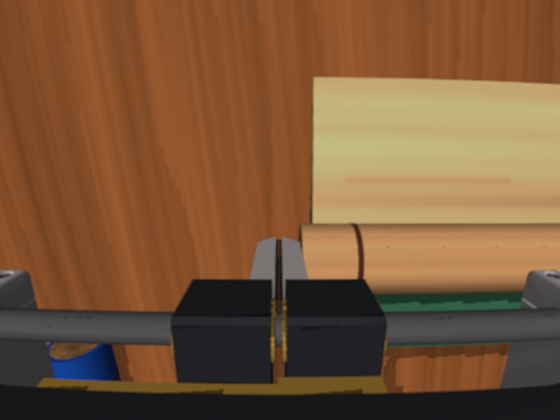

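The blank's free end is at about -130 and sliding well, with about 10 mm to go. I'll slow down.

Request:
apply_moves(motion=[0, 0.12, 0, 0, 0, 0, 0, 0, 0.24, 0, 0, 0, 0, 0, 0, 0.36, 0, 0, 0, 0, 0, 0, 0.46, 0, 0, 0, 0, 0, 0, 0.56, 0, 0, 0, 0, 0, 0, 0.64, 0, 0, 0, 0, 0, 0, 0.72, 0, 0, 0, 0, 0])

```text
time_s: 19.15
tcp_pos: [0.4618, -0.0466, 0.2173]
eef_rot: [0.741, 0.671, -0.0, 0.0]
contact_force: [-2.0, -0.1, -0.7]
finger_gap: 0.0
```

```bash
python3 endm.py w19.png
```

```text
t 19.15 tool cradle -135.7 -1.4 217.3 F [-2.05 -0.13 -0.68] end x [-136.2 -123.4 -121.5] 7068
```

Request:
apply_moves(motion=[0, 0.05, 0, 0, 0, 0, 0, 0, 0.1, 0, 0, 0, 0, 0])

```text
time_s: 19.4
tcp_pos: [0.4626, -0.0467, 0.2173]
eef_rot: [0.741, 0.671, -0.0, -0.0]
contact_force: [-2.2, -0.0, 1.3]
finger_gap: 0.0007
```

```bash
python3 endm.py w20.png
```

```text
t 19.4 tool cradle -134.9 -1.5 217.3 F [-2.16 -0.02  1.32] end x [-134.9 -122.6 -120.7] 6978
```

Request:
apply_moves(motion=[0, 0.05, 0, 0, 0, 0, 0, 0, 0.1, 0, 0, 0, 0, 0, 0, 0.15, 0, 0, 0, 0, 0])

```text
time_s: 19.75
tcp_pos: [0.4633, -0.0468, 0.2171]
eef_rot: [0.741, 0.671, -0.001, -0.001]
contact_force: [-12.0, 1.1, 9.3]
finger_gap: 0.0002
```

Request:
apply_moves(motion=[0, 0.05, 0, 0, 0, 0, 0, 0, 0.1, 0, 0, 0, 0, 0])

```text
time_s: 19.95
tcp_pos: [0.4636, -0.0468, 0.2169]
eef_rot: [0.741, 0.671, -0.001, -0.002]
contact_force: [-17.1, 2.1, 14.7]
finger_gap: 0.0003
```

```bash
python3 endm.py w21.png
```

```text
t 19.95 tool cradle -133.9 -1.5 216.9 F [-17.13   2.12  14.7 ] end x [-135.  -122.3 -120.5] 6938
```

View pics/w21.png

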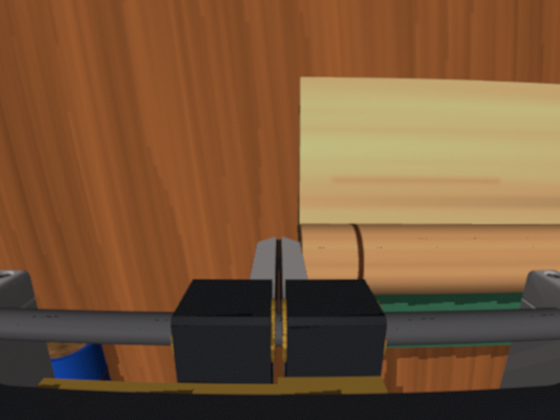

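It has come against the stop: force rose to 17 N and the free end is level with the V's open end (column 300). Backing off straight and then lifting clear.

Request:
apply_moves(motion=[0, -0.2, 0, 0, 0, 0, 0, 0, -0.8, 0, 0, 0, 0, 0, 0, -2, 0, 0, 0, 0, 0, 0, -2, 0, 0, 0, 0, 0, 0, -2, -5, 0, 0, 0, 0, 0, -2, -10, 0, 0, 0, 0, 0, -2, -14, 0, 0, 0, 0, 4, -2, -14, 0, 0, 0, 0, 8, -2, -14, 0, 0, 0, 0, 8, -2, -14, 0, 0, 0, 0])

```text
time_s: 21.0
tcp_pos: [0.4536, 0.0392, 0.3577]
eef_rot: [0.739, 0.673, 0.001, -0.0]
contact_force: [0.7, -0.9, -0.3]
finger_gap: 0.0005
```

```bash
python3 - <<'E'
from push import *
o,p,d=snap("wrist","w22.png");print(o["tcp_pos"],o["contact_force"]);barwrist(o,p,d)
v=barscene((.577,-.0577,-.0986),z=.028,f='s22.png')
p=cv2.imread('pics/s22.png');cv2.imwrite('pics/z22.png',cv2.resize(p[160:290,120:300],None,fx=4.4,fy=4.4,interpolation=cv2.INTER_CUBIC))
E
```

```text
[0.45355775 0.03915574 0.35770339] [ 0.71871267 -0.86537422 -0.28860274]
t 21.0 wrist bar world [ 0.5741 -0.0577] yaw -5.87 len 0.1967 zc 0.0277 tilt -0.07 cradle -22.9 -1.4 res 0.0005
t 21.1 bar world [ 0.5582 -0.0556] yaw -5.89 cradle x,y -38.9 -1.0 err 260.74901960784314 882.0
```

View pics/w22.png

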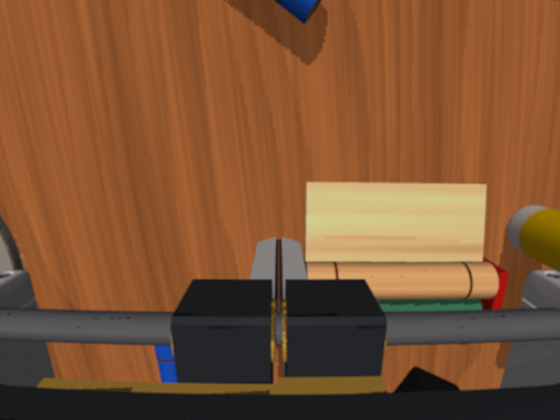

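View pics/z22.png

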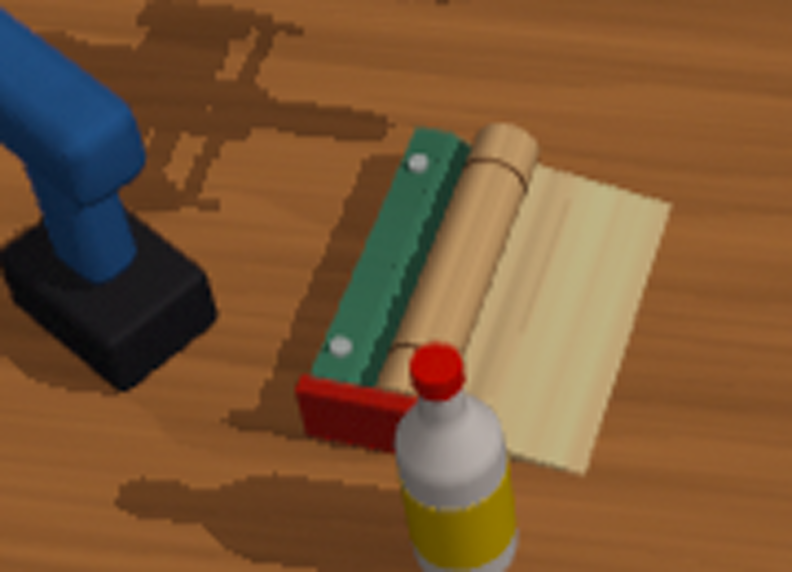

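```bash
python3 - <<'E'
from push import *
o,p,d=snap("wrist","w23.png");W=cloud("wrist",o,d);g=W-np.array([CR[0],CR[1],0]);c,s=np.cos(CR[2]),np.sin(CR[2])
X=(c*g[...,0]+s*g[...,1])*1000;Y=(-s*g[...,0]+c*g[...,1])*1000;Z=W[...,2]*1000
hs=cv2.cvtColor(p,cv2.COLOR_RGB2HSV)
ok=np.isfinite(X)&(hs[...,0]<25)
b=ok&(Z>38)&(Z<52)&(np.abs(Y)<12)&(X>-160)&(X<79)&(hs[...,0]>8); print('bar x',np.percentile(X[b],[.2,1,99,99.8]))
r=ok&(Z>5)&(Z<6+20)&(Y>25)&(Y<90)&(np.abs(Z-np.interp(Y,[17,102],[16,0]))<4)&(X<100)&(X>-160);print('ramp x',np.percentile(X[r],[.2,1,99,99.8]))
red=np.isfinite(X)&((hs[...,0]<6)|(hs[...,0]>174))&(hs[...,1]>170)&(X>60)&(X<110);print('red',np.percentile(X[red&(Z>42)],[1,5,50]) if (red&(Z>42)).any() else None)
print(get_obs()["time_s"])
cv2.imwrite('pics/z23.png',cv2.resize(p[230:330,280:530][...,::-1],None,fx=3.2,fy=3.2,interpolation=cv2.INTER_CUBIC))
E
```

```text
bar x [-122.23419392 -119.45188994   75.96380654   77.30435854]
ramp x [-121.49205437 -119.47075278   75.59417464   77.2181747 ]
red [76.59736418 77.33221598 82.67886709]
21.25
```

View pics/z23.png

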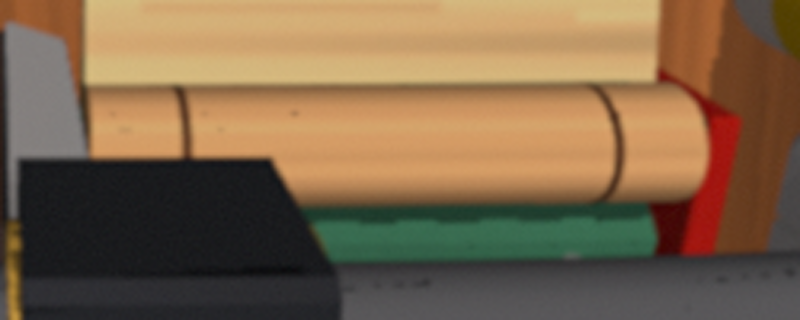

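The blank's ends coincide with the V's ends: blank x from -119.5 to 76 as measured, ramp from -119.5 to 75.6. It is against the red stop, at rest, with the hand clear. Handing in.

```bash
python3 -c "
from rig import *
print(job_done())"
```

```text
the job is handed in; nothing more can be done
None
```

The blank is lying in the V with its end against the red stop, and I handed the job in at about 21 s of the 61 s allowed.

**Rolling:**
- My first push only rolled the blank about 45 mm across the bench and left it about 6° off parallel.
- I turned it parallel on the bench with one fingertip on each side of it, without gripping or lifting.
- I then pushed it from behind with both fingertips, up the ramp and over the lip into the V.
- Partway up the ramp the push force rose to 7 N, so I tilted the fingers. The force then dropped to 1–2 N.

**Sliding:** I pushed the free end with the closed fingertips, and the blank slid about 20 mm at about 2 N until it met the stop. I went about 1 mm too far after contact, so it was pressed against the stop with about 17 N for a moment before I backed off. That is firmer than "gently".

**Last checks:**
- **Wrist camera:** the blank's axis is about 28 mm high and parallel within 0.3°. Both its ends line up with the V's ends to within about 1 mm, with no visible gap at the stop.
- **Scene camera:** its fit put the blank about 16 mm further from the stop. The glue bottle hides that end of the blank from it, so I disregarded that number.
- **Surroundings:** the hand was clear at the end, with about zero force on it. The arm never went near the drill, glue bottle or offcut; the drill and bottle looked unmoved in the last scene picture. I did not measure any of the three again.

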